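# Fish a clamp pad out of the gap between two parts cabinets with a telescopic hook rod

### The job

A brass clamp pad has dropped into the narrow gap between the two small-parts cabinets. Take the hook rod off its rack, use its bent foot to draw the pad along the gap's floor and over the orange strip, out through the open front, so that it lies wholly clear on the board just in front of the gap, and hang the rod back on its rack. Touch the pad only with the rod, work by feel and never lean on the rod hard (always under 14 N against floor, strip, cabinets and pad), and leave the other things on the bench alone.

Things in the scene. Friction and masses are not known exactly. Their poses are not given: they have to be found in the camera images.
- cabinets: Two fixed plywood cabinets, each 175 deep x 86 wide x 105 mm tall, with a gap 36 mm wide between them, open above and in front. Origin: centre of its front (mouth) on the base board; x runs into the gap, y to the left, z up; the gap spans x = 0 to 175 mm, y = -18 to +18 mm. The floor is a grey base board, top 6 mm over the table, which reaches 100 mm out in front of the mouth, 120 mm wide.
- gap_end (a point): Far end of the gap, on the board, closed by a green board 45 mm high. Axes as the cabinets. Between pad and mouth a fixed orange bevelled strip crosses the gap floor: 10 mm high, 9 mm flat on top, a 26 mm long ramp before and behind (61 mm in all). Its middle is anywhere from 33 to 58 mm in from the mouth; its place is not measured.
- pad_center (a point): Centre of the dropped brass clamp pad, a loose round disc 28 mm across, 10 mm high: upright rim up to 7 mm, then a shallow dome over which a foot held too high slips. It starts flat on the base board in the gap, 108 to 124 mm in from the mouth. About 50 g.
- pad: The same pad; origin at the centre of its underside.
- rod_grip (a point): Centre of the hook rod's handle, an upright blue square block 22 x 22 x 56 mm; x and y along its faces, z up. Under it a black square collar 36 x 36 x 6 mm (28 to 34 mm below this point), then a tube 10 mm thick down to 110 mm below, then the inner rod with the foot.
- rod: The hook rod, origin and axes as its grip point; about 170 g. From the tube comes a 9 mm inner rod ending in a bent foot: a level round bar 8 mm thick pointing to +y, spanning y = -4 to +20 mm, sprung upward (5 N/mm, 5 mm). The rod is telescopic, too stiff to slide in use, pulled out by an unmeasured amount: the foot's underside is 160 to 205 mm below the origin. Find the floor by touch.
- rack_seat (a point): Handle's centre when the rod hangs. x away from the robot, y left. The fixed rack has two level steel prongs, tops 34 mm below this point, 10 mm thick, 16 mm wide, with a 20 mm slot between along x, open to -x where it ends 28 mm from this point. A post as high as the prongs stands 50 mm to +x, foot plate 12 mm thick. The rod leaves and enters along x, its collar just above the prongs.
- bottle: Blue bottle, 64 mm across, 190 mm tall; origin at the centre of its underside. Leave alone.
- glue_jar: Yellow jar, 64 mm across, 90 mm tall; origin at the centre of its underside. Leave alone.
- tape_roll: Roll of tape lying flat, 90 mm across, 24 mm high; origin at the centre of its underside. Leave alone.
Things that resemble listed ones, but are neither listed nor needed, are in the scene too. What is shaped like the rod but purple or red is not meant.

How it is judged:
On the way, in this order (a step that is already met when the one before it is completed fails the run):
1. the rod has been taken off and stands in the gap (x of rod_grip in the frame of cabinets above 0.02 m and horizontal distance between rod_grip and pad_center below 0.06 m and height (world z) of rod_grip below 0.245 m), for 0.1 s.
2. the pad lies wholly outside the gap's mouth (x of pad_center in the frame of cabinets below -0.014 m), for 0.2 s.
At the end, for the whole second after the job is handed in: The pad lies on the base board wholly outside the gap (centre 14 to 90 mm in front of the mouth, within 50 mm of the gap's centre line), and the rod hangs upright on its rack (within 0.12 rad), handle centre within 20 mm of where it started, released (x of pad_center in the frame of cabinets between -0.09 and -0.014 m and y of pad_center in the frame of cabinets between -0.05 and 0.05 m and height (world z) of pad_center below 0.02 m and distance of rod_grip from where it was at the start of the episode below 0.02 m and angle between rod_grip's own z axis and vertical below 0.12 rad); the robot touches nothing.
It fails at once if the rod pressed on the cabinets, their base board or the strip with more than 14 N (contact force between rod and cabinets above 14 N).
It fails at once if the rod pressed on the pad with more than 14 N (contact force between rod and pad above 14 N).
It fails at once if the robot itself touched the pad (contact force between any of the arm, the fingers and pad above 0.3 N).
It fails at once if a bystander was moved (distance of any of bottle, glue_jar, tape_roll from where it was at the start of the episode above 0.02 m).
It also fails if it takes over 72 s, if anything falls off the work surface, if the arm or the gripper's body presses on something with over 40 N, if the wrist force passes 120 N, or if a joint passes its speed limit or range.

### The arm

A 7-joint arm with a two-finger parallel gripper is mounted at the origin on the work surface. World frame = base frame: x ahead of the robot, y to its left, z up, the work surface at z = 0. Lengths are in m, angles in rad, forces in N, time in s.
With the tool pointing down it reaches from about 0.4 to 0.85 m from the base axis. Payload 4.4 kg.
Tool frame: the origin (TCP) lies midway between the tips of the shut fingers; the grasp point (between the pads) lies 19 mm behind it; z points along the fingers, y is the direction in which the jaws open and shut (so a half turn about z gives the same grasp; the last joint's range is limited). The gripper opens to 94 mm and grips with 3 to 60 N. Pads are 16 mm wide; open, the fingers measure 119 mm over their backs; the gripper's body (75 mm by 177 mm) begins 78 mm behind the grasp point.
Start: joints at [1.139, 0.628, 0.038, 1.517, -0.027, 0.996, -0.02], TCP at [0.233, -0.607, 0.205] pointing down, gripper open.
Joint ranges: [-3.06, 3.06], [-0.37, 2.12], [-1.25, 1.32], [0.18, 2.47], [-1.1, 4.24], [0.23, 1.98], [-2.94, 2.94]. Speed limits (rad/s): [2.57, 2.57, 3.14, 3.14, 3.14, 3.14, 3.14].

### API

Orientations are given as [roll, pitch, yaw] about the fixed x, y, z axes, in that order (R = Rz(yaw) Ry(pitch) Rx(roll)).
In Python, from plant import ctrl gives the robot as it stands. Calls block until the motion is done:
- ctrl.move_to(position, orientation): joint-space move of the TCP to a pose.
- ctrl.move_straight(position, rotation=None, v=0.15, max_force=None): straight line of the TCP; rotation=None keeps the orientation; v is the mean speed in m/s. With max_force (N) it stops when the force on the tool has changed by that much, and returns True; else False.
- ctrl.movej(angles): joint-space move.
- ctrl.gripper_to(opening, f_grip=None): finger opening in m; f_grip is the grip in N (None keeps the last); returns when the fingers have stopped.
- ctrl.sleep(seconds).
- ctrl.ik(position, orientation): joint angles nearest the present ones, or None.
- ctrl.state(): the state.
- ctrl.snapshot(name): name is "scene" or "top" or "wrist"; returns (picture, depth): 384x512x3 uint8, blue, green, red; 384x512 float32, m along the optical axis (not along the pixel's ray), 0 where there is no reading.
- ctrl.calibration(name): a dict with "intrinsics" (3x3 intrinsics, pixels), "rvec" (rotation vector, rad) and "tvec" (3), from world to camera coordinates, as OpenCV has them. Camera axes: x right, y down, z forward; pixel columns grow to the right and rows downward; lengths in m; the calibration is good to about 2 mm. A picture is of the moment at which its call begins: read the wrist's pose just before it. calibration takes no time and is no camera call; for the wrist camera it gives the pose at the moment of the call.
A pose or a line that the arm cannot do raises ctrl.MotionError and nothing moves.
- ctrl.close_job(): hands the job in, once; it reports no verdict.
The state is a dict: "t": time; "joints": joint angles; "joint_vel": joint speeds; "tau": joint torques, N m; "eef_pos": TCP position; "orientation": TCP orientation; "force": force on the tool from outside, world axes, zero at the start; "torque": the same for the moment, N m; "width": finger opening in m.
Only numpy, scipy, OpenCV 4.12 (cv2) and the standard library are available. Lean on these libraries where they do the work, as an engineer would, in place of code of your own. Each camera call takes 0.05 s, during which the arm holds its last target.

## Working session

There is one attempt and no reset: what is moved stays moved. The work goes in short steps, each a Python script; the robot and the scene stay as the last script left them, time stands still between calls to the robot, and variables do not carry over. Pictures are saved under pics/ and viewed, and the job is handed in when it is done.

```bash
ls; mkdir -p pics; cat > h.py <<'E'
import numpy as np, cv2
from plant import ctrl
def snap(n,f=None):
    c=ctrl.calibration(n); p,d=ctrl.snapshot(n)
    np.savez('pics/'+(f or n)+'.npz',p=p,d=d,K=c['intrinsics'],r=c['rvec'],t=c['tvec'])
    cv2.imwrite('pics/'+(f or n)+'.png',p); return p,d
def load(f):
    z=np.load('pics/'+f+'.npz'); return z['p'],z['d'],np.array(z['K']),cv2.Rodrigues(z['r'].reshape(3,1))[0],z['t'].reshape(3)
def ray(f,u,v):
    p,d,K,R,t=load(f); q=np.linalg.inv(K)@np.array([u,v,1.]); return -R.T@t, R.T@q
def onplane(f,u,v,z):
    o,q=ray(f,u,v); return o+q*(z-o[2])/q[2]
def cloud(f):
    p,d,K,R,t=load(f); vv,uu=np.mgrid[:d.shape[0],:d.shape[1]]
    c=np.stack([(uu-K[0,2])/K[0,0]*d,(vv-K[1,2])/K[1,1]*d,d],-1)
    return (c-t)@R   # world
def tri(a,b):
    (o1,q1),(o2,q2)=ray(*a),ray(*b)
    s=np.linalg.lstsq(np.stack([q1,-q2],1),o2-o1,rcond=None)[0]
    A,B=o1+s[0]*q1,o2+s[1]*q2; return (A+B)/2,np.linalg.norm(A-B)
E
python3 - <<'E'
from h import *
for n in('scene','top','wrist'):
    snap(n); o,q=ray(n,256,192); print(n,o,q)
print(ctrl.state())
E
```

```text
pics
scene [ 1.37993954 -0.03305168  0.76227426] [-0.81220154  0.15462996 -0.56272769]
top [0.41068044 0.10011641 1.37201543] [ 9.01137919e-02 -2.02038077e-05 -9.96296640e-01]
wrist [ 0.29581611 -0.58289288  0.38324374] [-0.20824502 -0.09286919 -0.97379273]
{'t': 0.15, 'joints': array([ 1.13917478,  0.62910768,  0.03846165,  1.5180969 , -0.02698267,
        0.99630064, -0.02001671]), 'joint_vel': array([ 6.19491803e-04, -1.42053570e-03,  5.45680952e-05, -3.39388675e-03,
        5.58767385e-04, -7.44072493e-04,  7.15292050e-04]), 'tau': array([ 2.02395851e-03, -5.50090671e+01,  1.14503715e+00, -1.86815840e+01,
       -5.21708443e-02,  2.08892219e-02,  1.21264829e-04]), 'eef_pos': array([ 0.2323612 , -0.60652888,  0.20479569]), 'orientation': array([-3.14019856e+00,  2.62312714e-05,  3.65804499e-01]), 'force': array([-0.58928732, -0.3056032 ,  0.95509609]), 'torque': array([-0.00374141,  0.02729112, -0.02625904]), 'width': 0.09383437079203075}
```

View pics/scene.png

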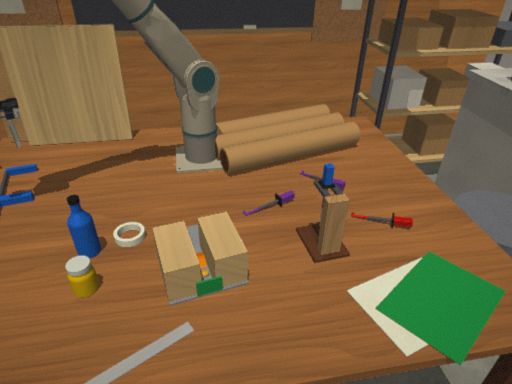

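View pics/top.png

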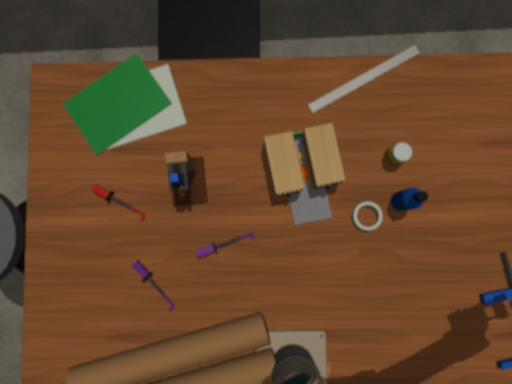

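The blue-handled rod hangs on its rack at scene (328,178) and top (176,178). The similar rods are purple at top (205,250) and (142,270), and red at (103,192), all lying on the table. Only the blue one hangs upright, so it's the one meant. The cabinets are at top (303,165). I'll enlarge crops to confirm.

```bash
python3 - <<'E'
from h import *
p=load('top')[0]; s=load('scene')[0]
a=cv2.resize(p[110:240,250:360],None,fx=3.6,fy=3.6,interpolation=2)
b=cv2.resize(p[140:215,150:210],None,fx=6,fy=6,interpolation=2)
c=cv2.resize(s[150:260,290:360],None,fx=4,fy=4,interpolation=2)
H=468; im=np.zeros((H,800,3),np.uint8)
x=0
for q in (a,b[:, :360],):
    im[:q.shape[0],x:x+q.shape[1]]=q[:H,:800-x]; x+=q.shape[1]+2
cv2.imwrite('pics/crop1.png',im)
d=cv2.resize(s[190:305,145:255],None,fx=4,fy=4,interpolation=2)
im=np.zeros((460,730,3),np.uint8); im[:440,:280]=c; im[:460,285:725]=d
cv2.imwrite('pics/crop2.png',im)
for n in('top','scene'):
    W=cloud(n); hsv=cv2.cvtColor(load(n)[0],cv2.COLOR_BGR2HSV)
    print(n)
    if n=='top': bx=(slice(110,240),slice(150,360))
    m=(hsv[...,0]>100)&(hsv[...,0]<125)&(hsv[...,1]>150)&(hsv[...,2]>80)
    k,l,st,ce=cv2.connectedComponentsWithStats(m.astype(np.uint8))
    for i in range(1,k):
        if st[i,4]>15: print(st[i],ce[i],np.median(W[l==i],0),W[l==i][:,2].max())
E
```

```text
top
[170 173   9   9  71] [173.97183099 177.28169014] [0.55418416 0.31442056 0.25468977] 0.2582050709235272
[404 189  15  13  99] [409.41414141 193.51515152] [ 0.51311569 -0.33555803  0.1323691 ] 1.372015434114348
[483 288  29  15 227] [497.15859031 295.17180617] [ 0.20847706 -0.62232715  0.02375632] 0.03276771420760934
[501 360  11   9  72] [506.27777778 364.11111111] [ 0.00497348 -0.63955832  0.02344826] 0.030401511755826515
scene
[  6 164  31  12 203] [ 21.10344828 169.29064039] [ 0.0195408 -0.6686599  0.0201358] 0.7622742560070764
[322 164  12  21 183] [327.89071038 174.1420765 ] [0.56614186 0.31628429 0.23516532] 0.2584338381154014
[  0 191  33  15 305] [ 15.59016393 197.9147541 ] [ 0.21642667 -0.62634439  0.02178217] 0.7622742560070764
[  68  205   31   52 1010] [ 82.27029703 231.70693069] [ 0.52798521 -0.34256532  0.09625982] 0.7622742560070764
```

View pics/crop1.png

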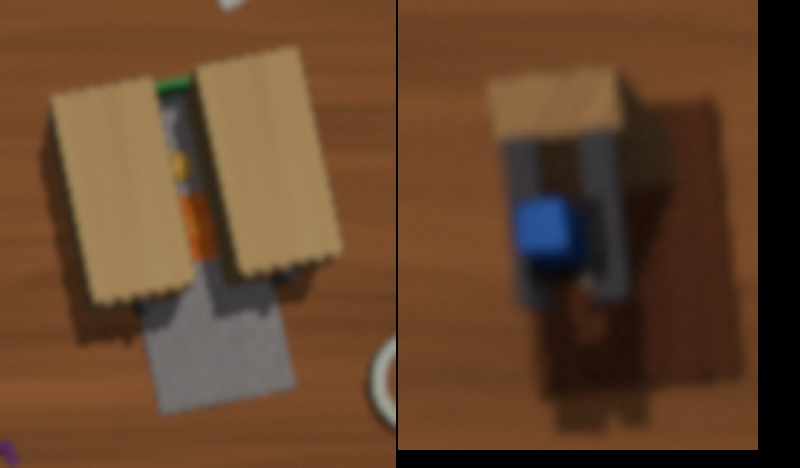

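View pics/crop2.png

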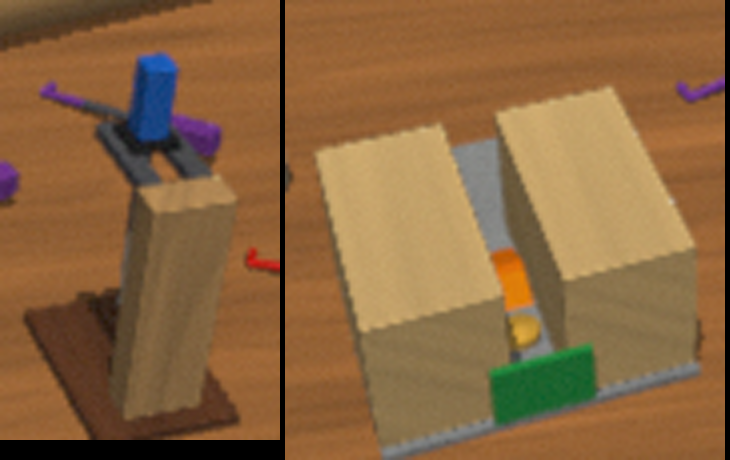

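Crops confirm it: crop1's right panel shows the blue handle on its rack, with the prongs' slot open downwards (-x). Crop2 shows the yellow pad behind the orange strip in the gap. Next come rough poses, then wrist views.

```bash
python3 - <<'E'
from h import *
# gap corners in top crop px -> full
f=lambda u,v:(250+u/3.6,110+v/3.6)
for n,u,v,z in [('Lfront-in',190,288,.111),('Rfront-in',243,277,.111),('Lback-in',152,78,.111),('Rback-in',196,66,.111),('Lfo',97,303,.111),('Rfo',342,250,.111),('pad',179,165,.013),('boardL',160,413,.006),('boardR',294,386,.006)]:
    print(n,onplane('top',*f(u,v),z).round(4))
for pos in ([0.55,0.22,0.40],[0.52,0.31,0.4],[0.55,0.05,.4]):
  for y in (0,np.pi/2,-np.pi/2): 
    q=ctrl.ik(pos,[np.pi,0,y]); print(pos,y,None if q is None else np.round(q,2))
E
```

```text
Lfront-in [ 0.5286 -0.0369  0.111 ]
Rfront-in [ 0.5369 -0.08    0.111 ]
Lback-in [ 0.7027 -0.0099  0.111 ]
Rback-in [ 0.712  -0.0462  0.111 ]
Lfo [0.5174 0.0388 0.111 ]
Rfo [ 0.5577 -0.1607  0.111 ]
pad [ 0.6469 -0.0405  0.013 ]
boardL [ 0.4289 -0.0195  0.006 ]
boardR [ 0.4509 -0.1369  0.006 ]
[0.55, 0.22, 0.4] 0 [-0.1   0.44 -0.53  1.36  0.22  1.4  -2.2 ]
[0.55, 0.22, 0.4] 1.5707963267948966 [ 0.02  0.47 -0.75  1.36  0.32  1.43 -0.72]
[0.55, 0.22, 0.4] -1.5707963267948966 [ 0.16  0.56 -1.06  1.35  0.48  1.5   2.28]
[0.52, 0.31, 0.4] 0 [-0.14  0.5  -0.77  1.32  0.34  1.45 -2.46]
[0.52, 0.31, 0.4] 1.5707963267948966 [-0.06  0.55 -0.94  1.32  0.44  1.49 -0.96]
[0.52, 0.31, 0.4] -1.5707963267948966 [-0.01  0.58 -1.06  1.32  0.5   1.52  2.12]
[0.55, 0.05, 0.4] 0 [ 0.07  0.34 -0.31  1.47  0.1   1.34 -1.82]
[0.55, 0.05, 0.4] 1.5707963267948966 [ 0.19  0.36 -0.49  1.47  0.17  1.36 -0.31]
[0.55, 0.05, 0.4] -1.5707963267948966 [ 0.51  0.48 -1.06  1.46  0.42  1.44  2.59]
```

```bash
python3 - <<'E'
from h import *
p=np.pi
ctrl.move_straight([0.2324,-0.6065,0.42],v=0.4)
ctrl.move_to([0.55,-0.105,0.42],[p,0,p/2+.17]); ctrl.sleep(.2); snap('wrist','wc1')
ctrl.move_straight([0.68,-0.095,0.42],v=.3); ctrl.sleep(.2); snap('wrist','wc2')
ctrl.move_to([0.52,0.30,0.44],[p,0,p/2]); ctrl.sleep(.2);snap('wrist','wr1')
ctrl.move_straight([0.52,0.24,0.44],v=.3); ctrl.sleep(.2); snap('wrist','wr2')
s=ctrl.state();print(s['t'],s['joints'])
for n in ('wc1','wc2','wr1','wr2'): print(n,ray(n,256,192)[0])
a=np.vstack([np.hstack([load(n)[0] for n in r]) for r in (('wc1','wc2'),('wr1','wr2'))])
cv2.imwrite('pics/w4.png',cv2.resize(a,(800,600)))
E
```

```text
6.4667 [-0.12992786  0.3906062  -0.5603698   1.32685701  0.20385211  1.48084014
 -0.67225732]
wc1 [ 0.53817659 -0.03910383  0.59845761]
wc2 [ 0.66713447 -0.02870266  0.59963847]
wr1 [0.52052829 0.36679587 0.61831358]
wr2 [0.51922244 0.30876291 0.61861212]
```

View pics/w4.png

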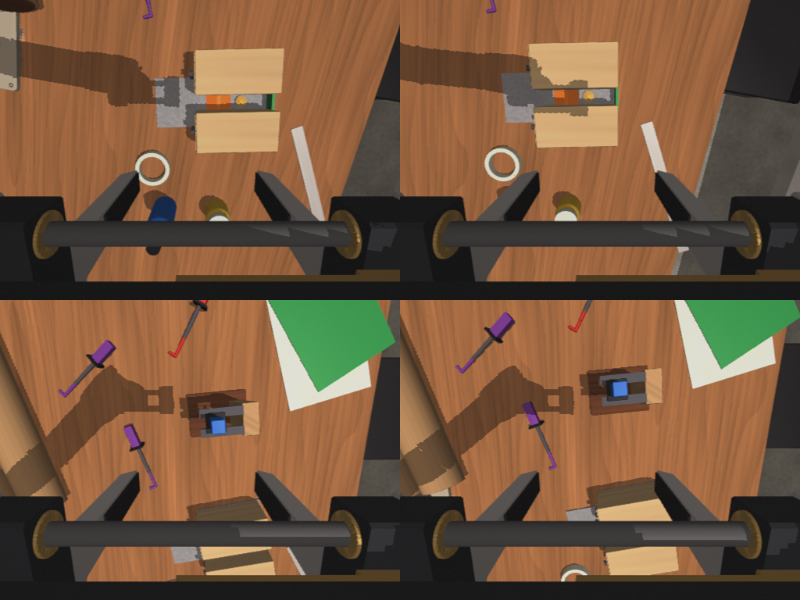

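In the 2x2 mosaic, the gap with the orange strip is at (218,101) and the pad at (241,100) in view 1. The blue handle is at (217,427) in view 3 and (620,390) in view 4. I'll enlarge for edge picking.

```bash
python3 - <<'E'
from h import *
def mk(n,x0,y0,w,h,s):
    p=load(n)[0][y0:y0+h,x0:x0+w]; q=cv2.resize(p,None,fx=s,fy=s,interpolation=2)
    for i in range(0,w,20): cv2.line(q,(i*s,0),(i*s,6),(255,255,255),1); cv2.putText(q,str(x0+i),(i*s,16),0,.35,(255,255,255),1)
    for i in range(0,h,20): cv2.line(q,(0,i*s),(6,i*s),(255,255,255),1); cv2.putText(q,str(y0+i),(8,i*s+4),0,.35,(255,255,255),1)
    return q
cv2.imwrite('pics/ca.png',np.vstack([mk('wc1',190,95,190,65,4),mk('wc2',120,90,190,65,4)]))
cv2.imwrite('pics/ra.png',np.hstack([mk('wr1',230,105,110,80,3),mk('wr2',235,75,110,80,3)]))
for n in ('wr1','wr2','wc1','wc2','top','scene'):
    hsv=cv2.cvtColor(load(n)[0],cv2.COLOR_BGR2HSV); H,S,V=cv2.split(hsv)
    for nm,m in (('blue',(H>100)&(H<125)&(S>140)&(V>90)),('orange',(H>5)&(H<14)&(S>225)&(V>70)),('pad',(H>15)&(H<25)&(S>150)&(V>80))):
        k,l,st,ce=cv2.connectedComponentsWithStats(m.astype(np.uint8))
        W=cloud(n)
        for i in range(1,k):
            if st[i,4]>25: print(n,nm,st[i],ce[i].round(1),np.median(W[l==i],0).round(4))
E
```

```text
wr1 blue [270 153  19  19 324] [279.2 161.8] [0.5536 0.3193 0.2562]
wr2 blue [272 104  20  20 357] [281.3 113.5] [0.5536 0.3193 0.2562]
wc1 blue [193 278  21   5  85] [203.2 280.3] [ 0.4989 -0.3229  0.1202]
wc1 pad [302 123  13  13 137] [308.  129.1] [ 0.6462 -0.0342  0.014 ]
wc1 pad [262 255  33  28 532] [276.2 266.3] [ 0.6324 -0.3094  0.046 ]
wc2 pad [235 117  13  13 125] [240.7 122.7] [ 0.6471 -0.0336  0.014 ]
wc2 pad [199 249  33  33 529] [217.2 260.8] [ 0.6452 -0.3087  0.0458]
top blue [170 173   9   9  69] [173.7 177.2] [0.5542 0.3145 0.2547]
top blue [407 189  12   6  43] [411.8 190.9] [ 0.5193 -0.3442  0.1329]
top blue [483 289  29  14 200] [497.4 295. ] [ 0.2087 -0.6223  0.0238]
top blue [501 361  11   8  67] [506.3 364.4] [ 0.0047 -0.6394  0.0237]
scene blue [  6 164  31  12 205] [ 21.2 169.3] [ 0.0195 -0.6687  0.0201]
scene blue [323 164  11  21 181] [328.1 174. ] [0.5662 0.3166 0.2356]
scene blue [  0 191  33  15 310] [ 15.5 198. ] [ 0.2166 -0.6265  0.0217]
scene blue [ 68 205  29  53 949] [ 81.6 231.7] [ 0.5286 -0.344   0.0969]
scene pad [199 258   7   8  47] [202.2 261.4] [ 0.609  -0.0346  0.012 ]
scene pad [ 67 265  34  33 646] [ 84.2 283.6] [ 0.6702 -0.324   0.0412]
scene pad [201 269   8   8  53] [204.  272.4] [ 0.6542 -0.0324  0.0146]
```

View pics/ca.png

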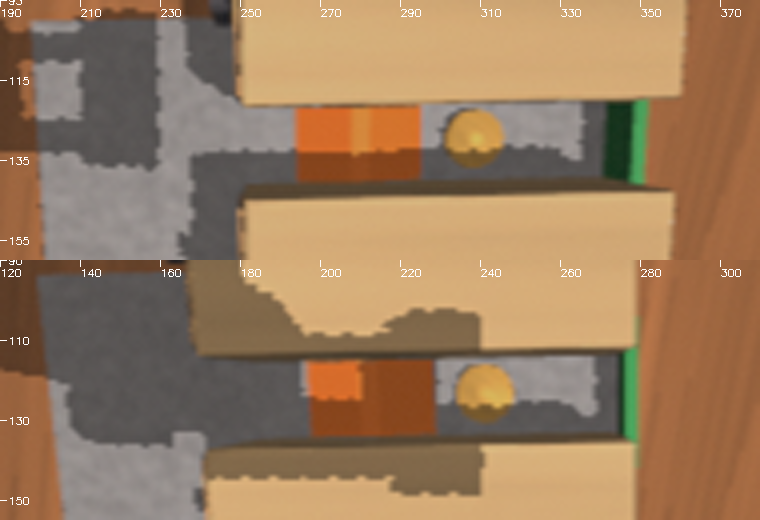

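View pics/ra.png

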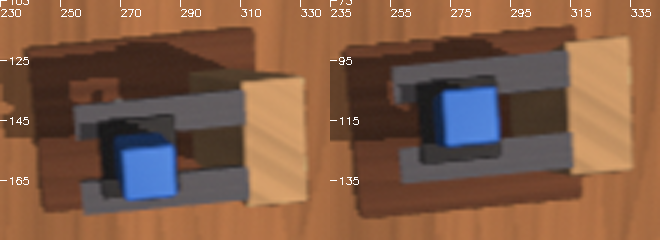

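```bash
cat > geo.py <<'E'
from h import *
c={}
for k,a,b in [('Lf',(250,121),(168.75,113.75)),('Lb',(360.3,119),(279,112)),('Rf',(250.25,145),(170.75,137.5)),('Rb',(358.3,142.5),(278.75,135.5)),('pad',(308,129.1),(240.7,122.7)),
  ('sf',(263.75,131),(196.75,124)),('sb',(295.25,131),(229,124))]:
    P,e=tri(('wc1',)+a,('wc2',)+b); z=.111 if k[0] in'LR' else (.014 if k=='pad' else .006)
    A,B=onplane('wc1',*a,z),onplane('wc2',*b,z); c[k]=(A+B)/2
    print(k,P.round(4),round(e,4),A.round(4)[:2],B.round(4)[:2])
f=(c['Lf']+c['Rf'])[:2]/2; b=(c['Lb']+c['Rb'])[:2]/2
d=b-f; yaw=np.arctan2(d[1],d[0]); print('len',np.linalg.norm(d),'yaw',yaw,'yawL',np.arctan2(*(c['Lb']-c['Lf'])[[1,0]]),np.arctan2(*(c['Rb']-c['Rf'])[[1,0]]),'widths',np.linalg.norm(c['Lf']-c['Rf']),np.linalg.norm(c['Lb']-c['Rb']))
u=d/np.linalg.norm(d); n=np.array([-u[1],u[0]]); o=(f+b)/2-u*.0875
print('origin',o)
for k in c: r=c[k][:2]-o; print(k,(r@u).round(4),(r@n).round(4))
E
python3 geo.py; python3 - <<'E'
from h import *
# rod handle top face: fit brighter top face by minAreaRect
P=[]
for n in('wr1','wr2'):
    hsv=cv2.cvtColor(load(n)[0],cv2.COLOR_BGR2HSV);H,S,V=cv2.split(hsv)
    m=((H>100)&(H<125)&(S>120)&(V>175)).astype(np.uint8)
    m[:90]=0;m[190:]=0
    cn=max(cv2.findContours(m,0,1)[0],key=cv2.contourArea)
    r=cv2.minAreaRect(cn); print(n,r,V[(H>100)&(H<125)&(S>140)].max()); P.append((n,)+r[0])
T,e=tri(*P);print('top',T,e,[onplane(*q,.258) for q in P])
W=cloud('wr1'); print('depth top', W[161,279])
# prong edges (px) wr1 & wr2
for k,a,b in [('P1tip-out',(254.7,140.5),(256.3,97.3)),('P2tip-out',(257,176),(259.2,135.3)),('P1post',(311,132.3),(314.3,92)),('P2post',(312,171.5),(315.3,130))]:
    Q,e=tri(('wr1',)+a,('wr2',)+b); print(k,Q.round(4),e.round(4),onplane('wr1',*a,.196).round(4)[:2],onplane('wr2',*b,.196).round(4)[:2])
# lateral
E
```

```text
Lf [ 0.5351 -0.0385  0.1075] 0.0006 [ 0.5351 -0.0382] [ 0.5361 -0.0387]
Lb [ 0.7076 -0.0063  0.1093] 0.0009 [ 0.707  -0.0059] [ 0.7075 -0.0068]
Rf [ 0.5418 -0.0756  0.106 ] 0.0002 [ 0.5418 -0.0753] [ 0.5431 -0.075 ]
Rb [ 0.7143 -0.0425  0.1076] 0.0006 [ 0.713  -0.0422] [ 0.714  -0.0427]
pad [ 0.6471 -0.0342  0.0111] 0.0002 [ 0.6465 -0.0343] [ 0.6472 -0.0341]
sf [ 0.5638 -0.0514  0.0084] 0.0013 [ 0.564  -0.0521] [ 0.5634 -0.0509]
sb [ 0.6248 -0.0412  0.0028] 0.0015 [ 0.6243 -0.0419] [ 0.6249 -0.0404]
len 0.1743854442518455 yaw 0.18688200125298773 yawL 0.18487410775253318 0.18889438143548057 widths 0.037310918875606065 0.03661327300408978
origin [ 0.53872757 -0.05684844]
Lf 0.0004 0.0187
Lb 0.175 0.0183
Rf 0.0002 -0.0187
Rb 0.1744 -0.0183
pad 0.1104 0.0022
sf 0.0255 0.0006
sb 0.0873 -0.0005
wr1 ((279.4795227050781, 162.27459716796875), (16.386966705322266, 16.29643440246582), 84.80557250976562) 222
wr2 ((281.5346984863281, 113.34654235839844), (17.71166229248047, 16.716625213623047), 84.2894058227539) 222
top [0.5540853  0.3189573  0.25643195] 6.954324223243777e-05 [array([0.55397466, 0.31916343, 0.258     ]), array([0.55389959, 0.31891379, 0.258     ])]
depth top [0.55352051 0.3204923  0.25628206]
P1tip-out [0.5249 0.3415 0.1962] 0.0007 [0.5245 0.3415] [0.5252 0.3415]
P2tip-out [0.5287 0.2912 0.1956] 0.0017 [0.5278 0.2913] [0.5295 0.2911]
P1post [0.6092 0.3515 0.164 ] 0.0008 [0.6026 0.3526] [0.6033 0.3485]
P2post [0.6056 0.2986 0.2022] 0.0006 [0.6065 0.2976] [0.6072 0.2985]
```

The measurements agree across views:

| Item | Result |
|---|---|
| Gap origin | (0.5387, -0.0568) |
| Gap yaw | 0.187 |
| Pad | x = 110 mm, y = +2 mm in the gap frame |
| Strip | x = 25 to 87 mm, so its middle is at 56 mm |
| Handle centre | (0.554, 0.319, 0.229) |
| Rack yaw | about 0.095 |

Now I'll grasp the rod.

```bash
cat >> h.py <<'E'
PI=np.pi; RY=0.095; SEAT=np.array([0.554,0.319,0.2295])
GO=np.array([0.5387,-0.0568]); GY=0.187
def tcp(grip): return [grip[0],grip[1],grip[2]-.019]
def gp(x,y,z): # gap frame (m), grip world z -> TCP
    c,s=np.cos(GY),np.sin(GY); return [GO[0]+c*x-s*y,GO[1]+s*x+c*y,z-.019]
def rk(dx,dz): return tcp(SEAT+[dx*np.cos(RY),dx*np.sin(RY),dz])
def F(): return ctrl.state()['force'].round(2)
E
python3 - <<'E'
from h import *
ctrl.move_to(rk(0,.12),[PI,0,PI/2+RY])
print(ctrl.move_straight(rk(0,0.0),v=.12,max_force=8))
print(F(),ctrl.state()['eef_pos'])
ctrl.gripper_to(0.015,f_grip=45); ctrl.sleep(.2)
s=ctrl.state();print(s['t'],s['width'],F())
print(ctrl.move_straight(rk(0,.010),v=.05,max_force=10)); ctrl.sleep(.2);print(F())
snap('scene','s2'); cv2.imwrite('pics/s2c.png',cv2.resize(load('s2')[0][130:270,250:390],None,fx=4,fy=4))
print(ctrl.state()['eef_pos'],rk(0,.01))
E
```

```text
False
[0.25 0.22 1.52] [0.55450641 0.31938998 0.21146265]
9.5333 0.021507055526701613 [-0.2   0.9   0.18]
False
[-0.28  0.47 -2.12]
[0.55387716 0.31890237 0.22028369] [np.float64(0.554), np.float64(0.319), np.float64(0.22050000000000003)]
```

View pics/s2c.png

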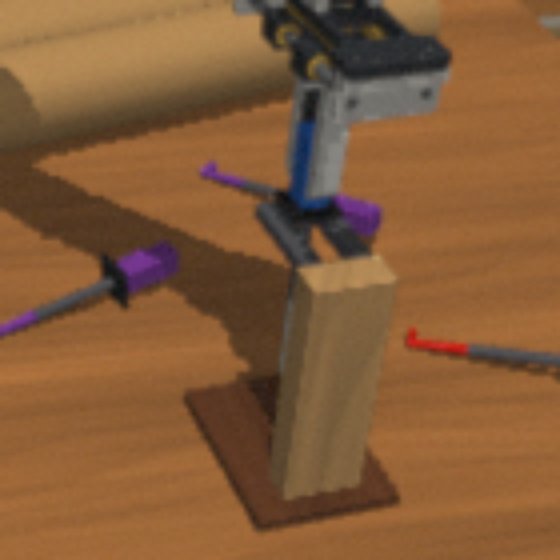

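The jaws hold the blue handle (crop about (310,150)) and the rod is lifted off the prongs. The width reads 21.5 mm and the force dropped by about 1.7 N, which is the rod's weight. Next I'll draw it out along -x, then lift and go over the gap.

```bash
python3 - <<'E'
from h import *
print(ctrl.move_straight(rk(-.075,.010),v=.1,max_force=6))
ctrl.move_straight(rk(-.075,.15),v=.2); 
snap('scene','s3'); cv2.imwrite('pics/s3c.png',cv2.resize(load('s3')[0][80:260,230:390],None,fx=3,fy=3))
X,Y=.147,-.008
ctrl.move_to(gp(X,Y,.37),[PI,0,PI/2+GY]); ctrl.sleep(.3)
print(ctrl.state()['eef_pos'],gp(X,Y,.37),ctrl.state()['t'],[F() for i in range(3)])
snap('scene','s4');snap('top','t4'); 
cv2.imwrite('pics/s4c.png',np.hstack([cv2.resize(load('s4')[0][130:310,130:270],None,fx=2.8,fy=2.8),cv2.resize(load('t4')[0][100:240,240:350],None,fx=3.6,fy=3.6)]))
E
```

```text
False
[ 0.68454616 -0.0364214   0.35120737] [np.float64(0.6846245559092851), np.float64(-0.03733146172210369), 0.351] 13.7333 [array([-0.85,  0.52, -1.4 ]), array([-0.85,  0.52, -1.4 ]), array([-0.85,  0.52, -1.4 ])]
```

View pics/s3c.png

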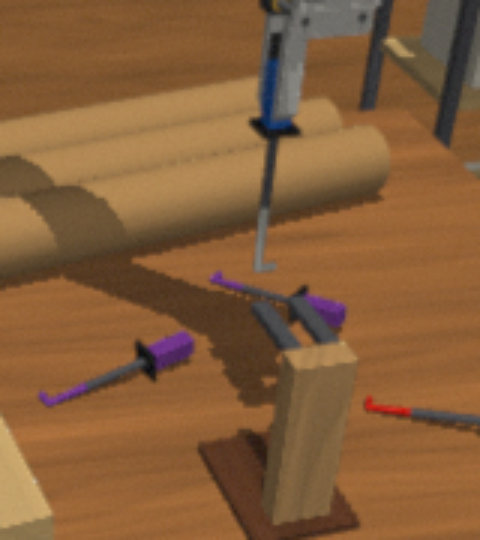

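View pics/s4c.png

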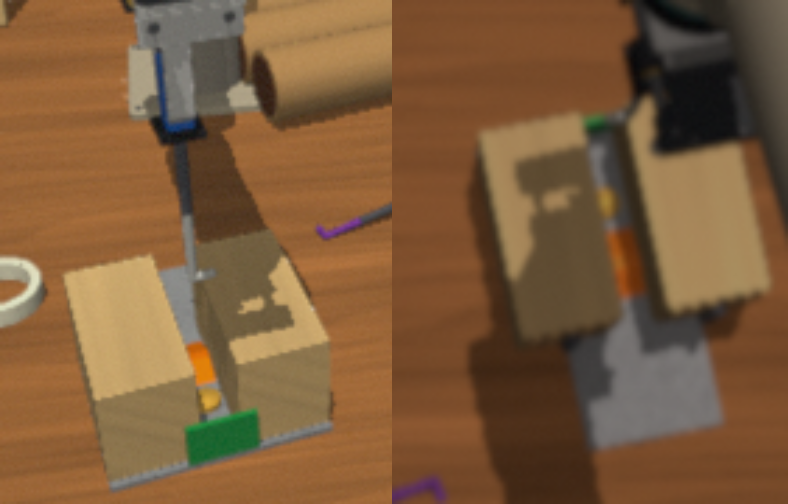

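Left panel: the foot is at (195,275), i.e. scene px (200,228), above the gap and pointing left in the gap frame. I'll check that the rod is vertical before entering.

```bash
python3 - <<'E'
from h import *
p,d,K,R,t=load('s4')
for n in ('scene',):
  for z in (.30,.25,.20,.17,.16):
    q=cv2.projectPoints(np.array([[.6846,-.0370,z]]),cv2.Rodrigues(R)[0],t,K,None)[0].ravel()
    print(z,q.round(1))
print(onplane('s4',130+190/2.8,130+277/2.8,.17))
q=cv2.resize(p[170:245,170:240],None,fx=8,fy=8,interpolation=2); cv2.imwrite('pics/s4d.png',q)
E
```

```text
0.3 [194.2 190.2]
0.25 [196.  208.7]
0.2 [197.7 226. ]
0.17 [198.6 235.8]
0.16 [198.9 239. ]
[ 0.65891863 -0.03734286  0.17      ]
```

View pics/s4d.png

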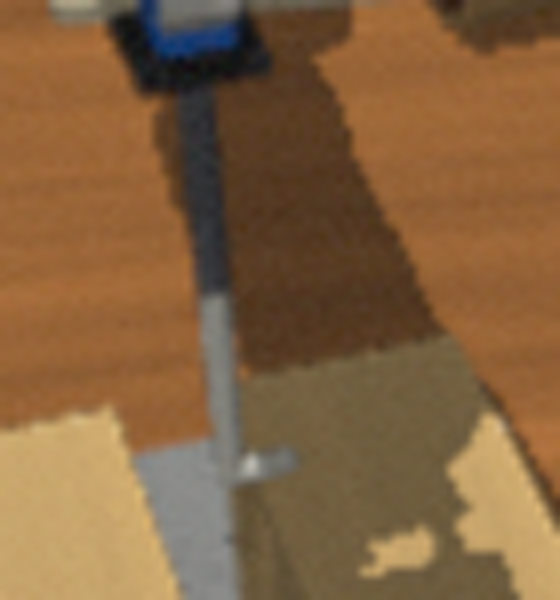

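The rod is vertical within a pixel, and the foot's underside is about 0.18 m below the grip. I'll go down by feel.

```bash
python3 - <<'E'
from h import *
X,Y=.147,-.008
print(ctrl.move_straight(gp(X,Y,.225),v=.12,max_force=4),F(),ctrl.state()['eef_pos'][2]+.019)
ctrl.sleep(.2)
b=ctrl.state()['force']; print('base',F())
r=ctrl.move_straight(gp(X,Y,.162),v=.02,max_force=3.0)
s=ctrl.state();print(r,F(),s['eef_pos'][2]+.019,s['t'])
ctrl.sleep(.15);s=ctrl.state();print(F(),s['eef_pos'],s['eef_pos'][2]+.019,s['t'])
E
```

```text
False [-0.01  0.31 -1.44] 0.22593860603555982
base [ 0.55  0.48 -1.68]
True [-0.31 -1.08  4.7 ] 0.18633887694872078 17.25
[ 0.45 -0.33  5.44] [ 0.68457029 -0.03734569  0.16725408] 0.186254075033265 17.4
```

Floor found at grip z ≈ 0.1876 for zero load. Now I'll drag in small steps, following the bar-over-ramp profile with force correction at about 2.5 N down.

```bash
cat > drag.py <<'E'
from h import *
import json,sys
S0,S1=.0257,.0871; Z0=.1876; Y=-.008; BASE=np.array([.3,.4,-1.6])
def h(x): return np.interp(x,[S0,S0+.026,S1-.026,S1],[0,.010,.010,0])
dx=np.linspace(-.004,.004,41)
def bot(x): return max(0,np.max(h(x+dx)+np.sqrt(np.maximum(.004**2-dx**2,0))-.004))
def drag(x,x1,c,step=.003,ft=2.5,v=.035,stopF=9.):
    u=np.array([np.cos(GY),np.sin(GY)])
    while x>x1+1e-6:
        xn=max(x1,x-step)
        r=ctrl.move_straight(gp(xn,Y,Z0+bot(xn)-.0005+c),v=v,max_force=5)
        s=ctrl.state(); f=s['force']-BASE; fx=f[:2]@u
        x=xn
        print(f"{x*1e3:.0f} z{(s['eef_pos'][2]+.019)*1e3:.1f} c{c*1e3:.2f} fx{fx:.1f} fz{f[2]:.1f}{' !' if r else ''} t{s['t']:.1f}")
        if np.linalg.norm(f)>stopF: c+=.0006; ctrl.move_straight(gp(x,Y,Z0+bot(x)-.0005+c),v=.02); print('high',np.linalg.norm(f),F()-BASE); 
        else: c+=float(np.clip((f[2]-ft)/5e3*.5,-.0006,.0006))
    return x,c
E
python3 - <<'E'
from drag import *
ctrl.move_straight(gp(.147,Y,Z0-.0005),v=.02); print(F()-BASE)
x,c=drag(.147,.108,0.); snap('top','t5')
json.dump([x,c],open('st.json','w'))
cv2.imwrite('pics/t5c.png',cv2.resize(load('t5')[0][110:240,250:350],None,fx=4,fy=4))
E
```

```text
[ 0.66 -0.6   3.32]
144 z187.1 c0.00 fx2.5 fz3.1 t17.9
141 z187.1 c0.06 fx1.4 fz3.0 t18.2
138 z187.1 c0.11 fx0.8 fz2.9 t18.4
135 z187.2 c0.15 fx0.6 fz4.0 t18.7
132 z187.2 c0.30 fx0.0 fz1.5 t18.9
129 z187.3 c0.20 fx0.4 fz1.8 t19.2
126 z187.3 c0.13 fx0.6 fz2.6 t19.4
123 z187.2 c0.14 fx0.3 fz2.4 t19.7
120 z187.2 c0.13 fx0.9 fz2.7 t19.9
117 z187.3 c0.15 fx0.5 fz2.5 t20.2
114 z187.3 c0.15 fx2.1 fz1.9 t20.4
111 z187.2 c0.09 fx1.4 fz1.3 t20.7
108 z187.2 c-0.03 fx0.6 fz2.9 t20.9
```

View pics/t5c.png

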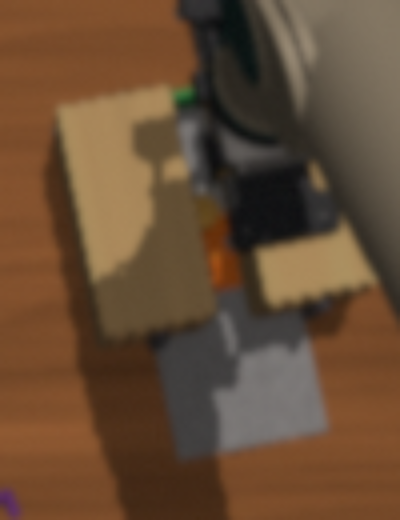

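The pad (crop about (208,210), previously about (199,183)) has moved to the strip's edge ahead of the foot. I'll continue up the ramp.

```bash
python3 - <<'E'
from drag import *
x,c=json.load(open('st.json'))
x,c=drag(x,.060,c); snap('top','t6'); snap('scene','s6')
json.dump([x,c],open('st.json','w'))
cv2.imwrite('pics/t6c.png',np.hstack([cv2.resize(load('t6')[0][110:240,250:350],None,fx=4,fy=4),cv2.resize(load('s6')[0][190:294,145:235],(400,520),interpolation=2)[:520]]))
E
```

```text
105 z187.1 c0.01 fx1.2 fz3.2 t21.2
102 z187.1 c0.07 fx1.7 fz2.6 t21.5
99 z187.1 c0.09 fx0.6 fz2.7 t21.7
96 z187.2 c0.11 fx0.3 fz2.4 t22.0
93 z187.2 c0.09 fx0.7 fz2.4 t22.2
90 z187.2 c0.08 fx1.5 fz2.0 t22.5
87 z187.5 c0.03 fx1.7 fz2.0 t22.7
84 z188.6 c-0.02 fx2.2 fz1.1 t23.0
81 z189.7 c-0.15 fx1.7 fz2.1 t23.2
78 z190.8 c-0.19 fx1.5 fz1.6 t23.5
75 z191.9 c-0.29 fx2.4 fz2.8 t23.7
72 z193.1 c-0.25 fx2.4 fz3.4 t24.0
69 z194.3 c-0.16 fx1.9 fz3.3 t24.2
66 z195.5 c-0.08 fx0.6 fz2.5 t24.5
63 z196.6 c-0.08 fx3.0 fz3.1 t24.7
60 z196.9 c-0.02 fx0.4 fz3.1 t25.0
```

View pics/t6c.png

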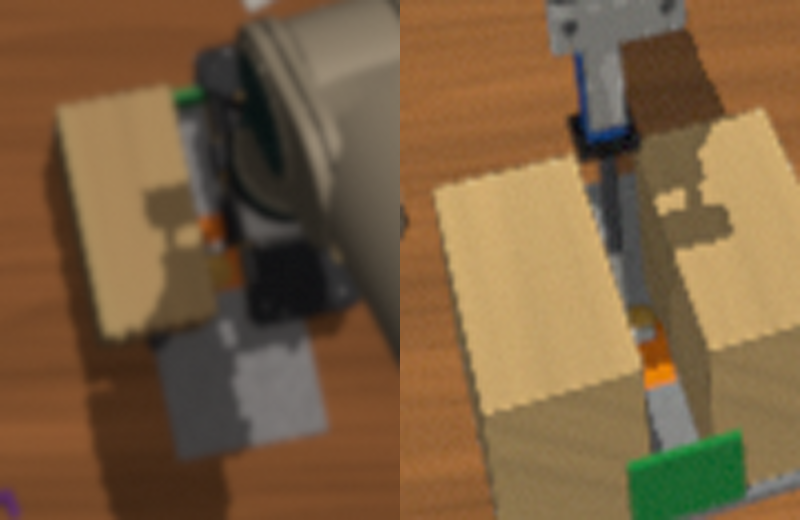

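The profile fits to within 0.3 mm, and the pad (left (222,268), right (640,318)) is ahead of the foot, over the strip's crest. I'll continue down and out.

```bash
python3 - <<'E'
from drag import *
x,c=json.load(open('st.json'))
x,c=drag(x,-.021,c); snap('top','t7'); snap('scene','s7')
json.dump([x,c],open('st.json','w'))
cv2.imwrite('pics/t7c.png',np.hstack([cv2.resize(load('t7')[0][110:240,250:350],None,fx=4,fy=4),cv2.resize(load('s7')[0][190:294,145:235],(400,520),interpolation=2)[:520]]))
E
```

```text
57 z197.0 c0.04 fx0.6 fz2.0 t25.3
54 z197.1 c-0.01 fx1.7 fz2.5 t25.6
51 z196.7 c-0.00 fx0.3 fz1.1 t25.8
48 z195.6 c-0.14 fx-0.4 fz2.5 t26.1
45 z194.6 c-0.14 fx0.3 fz2.4 t26.3
42 z193.5 c-0.15 fx0.3 fz3.0 t26.6
39 z192.3 c-0.11 fx-0.3 fz1.9 t26.8
36 z191.1 c-0.16 fx-0.1 fz1.8 t27.1
33 z189.9 c-0.23 fx0.3 fz2.7 t27.3
30 z188.7 c-0.21 fx-0.7 fz3.0 t27.6
27 z187.6 c-0.16 fx0.5 fz2.4 t27.8
24 z187.0 c-0.18 fx1.7 fz3.2 t28.1
21 z187.0 c-0.10 fx1.6 fz2.0 t28.3
18 z186.9 c-0.16 fx1.3 fz2.8 t28.6
15 z187.0 c-0.12 fx1.1 fz3.1 t28.8
12 z187.0 c-0.06 fx1.5 fz3.2 t29.1
9 z187.1 c0.01 fx0.6 fz2.8 t29.3
6 z187.0 c0.04 fx1.0 fz2.0 t29.6
3 z187.1 c-0.01 fx0.6 fz2.4 t29.8
-0 z187.1 c-0.02 fx1.9 fz2.7 t30.1
-3 z187.1 c-0.00 fx1.3 fz2.5 t30.3
-6 z187.0 c-0.00 fx0.3 fz2.5 t30.6
-9 z187.1 c-0.00 fx-0.3 fz1.7 t30.8
-12 z187.1 c-0.08 fx1.9 fz3.0 t31.1
-15 z187.1 c-0.03 fx1.4 fz1.9 t31.3
-18 z187.0 c-0.09 fx1.2 fz2.0 t31.6
-21 z187.0 c-0.14 fx1.3 fz2.8 t31.8
```

View pics/t7c.png

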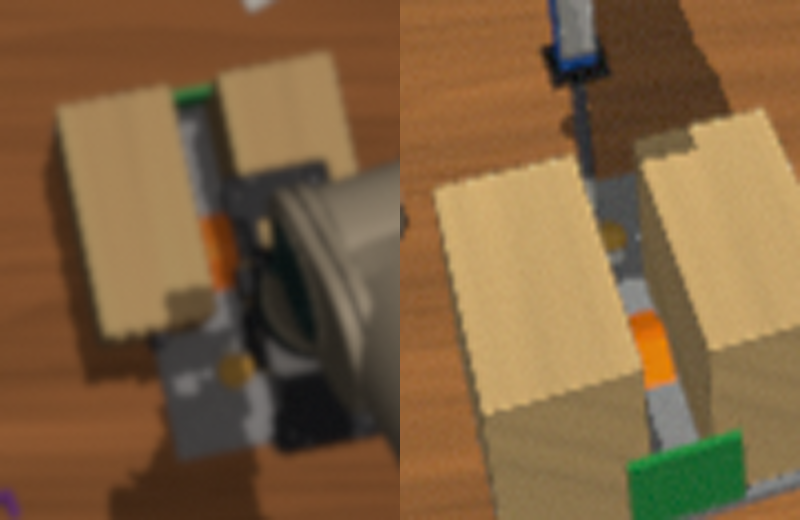

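The pad is out on the board (top px (309,202), scene px (193,237)). I'll check its position, back off slightly, lift, and return to the rack.

```bash
python3 - <<'E'
from drag import *
ctrl.move_straight(gp(-.017,Y,Z0+.001),v=.05)
ctrl.move_straight(gp(-.017,Y,.36),v=.15)
ctrl.move_to(rk(-.085,.13),[PI,0,PI/2+RY])
ctrl.sleep(.2); snap('top','t8'); snap('scene','s8')
H,S,V=cv2.split(cv2.cvtColor(load('t8')[0],cv2.COLOR_BGR2HSV))
m=((H>14)&(H<27)&(S>140)&(V>60)).astype(np.uint8); m[:180]=0;m[230:]=0;m[:,:285]=0;m[:,335:]=0
k,l,st,ce=cv2.connectedComponentsWithStats(m)
for i in range(1,k):
    P=onplane('t8',*ce[i],.014)[:2]-GO; print(st[i],P@[np.cos(GY),np.sin(GY)],P@[-np.sin(GY),np.cos(GY)])
print(ctrl.state()['t'],F(),ctrl.state()['eef_pos'],rk(-.085,.13),ctrl.state()['width'])
cv2.imwrite('pics/t8c.png',np.hstack([cv2.resize(load('t8')[0][110:240,250:350],None,fx=4,fy=4),cv2.resize(load('s8')[0][90:260,230:360],(398,520),interpolation=2)]))
E
```

```text
[334 184   1   1   1] -0.0004162024654705604 -0.09059045138869187
[305 199   7   7  42] -0.04032641693779354 0.001010281790016067
35.175 [ 0.28  1.46 -2.39] [0.46985387 0.31021073 0.34051718] [np.float64(0.46938327411580416), np.float64(0.31093714066606265), np.float64(0.3405)] 0.021997083866235913
```

View pics/t8c.png

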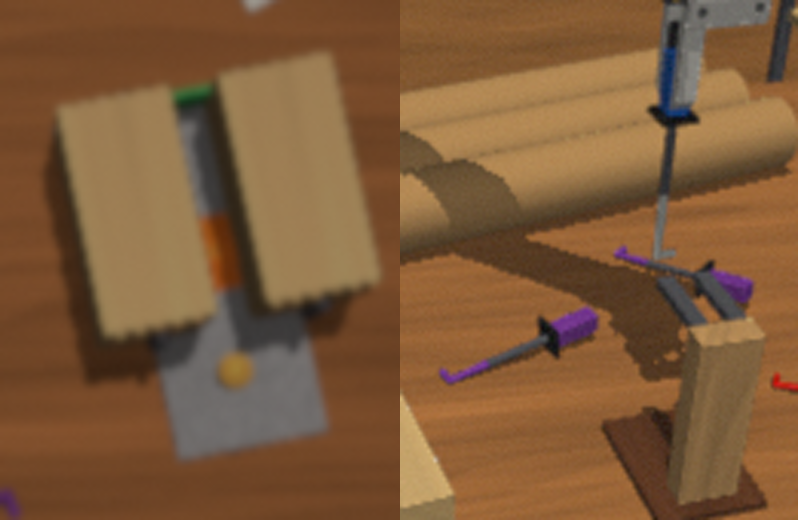

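The pad lies 40 mm in front of the mouth, 1 mm off the centre line, and the rod still hangs straight. Now I'll hang it back.

```bash
python3 - <<'E'
from h import *
print(ctrl.move_straight(rk(-.085,.010),v=.15,max_force=6))
r=ctrl.move_straight(rk(0,.010),v=.06,max_force=4); ctrl.sleep(.2)
s=ctrl.state();print(r,F(),s['eef_pos'],rk(0,.01),s['t'])
if not r:
    r=ctrl.move_straight(rk(0,-.003),v=.03,max_force=3); s=ctrl.state();print(r,F(),s['eef_pos'],rk(0,0))
snap('scene','s9'); cv2.imwrite('pics/s9c.png',cv2.resize(load('s9')[0][130:270,260:390],None,fx=4,fy=4,interpolation=2))
E
```

```text
False
False [-0.13  0.07 -2.73] [0.55385725 0.31901331 0.22058473] [np.float64(0.554), np.float64(0.319), np.float64(0.22050000000000003)] 37.8917
True [ 0.55 -0.59  4.36] [0.55408893 0.31908777 0.21036931] [np.float64(0.554), np.float64(0.319), np.float64(0.21050000000000002)]
```

View pics/s9c.png

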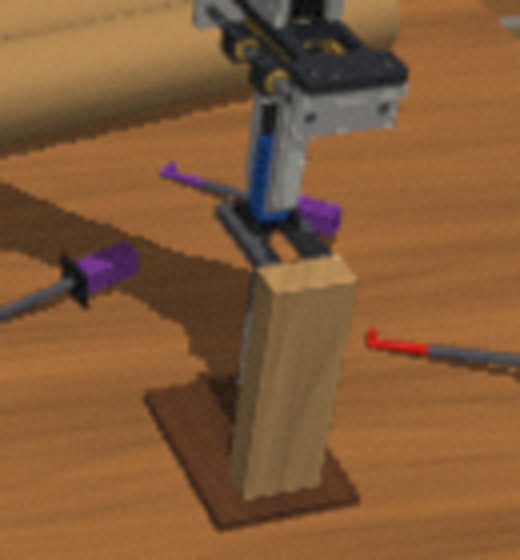

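The collar rests on the prongs (crop (265,215)), with contact at the original height. I'll release, go up, and check.

```bash
python3 - <<'E'
from h import *
ctrl.gripper_to(.08); ctrl.sleep(.2); print(F())
ctrl.move_straight(rk(0,.15),v=.12)
ctrl.move_to([0.52,0.24,0.44],[PI,0,PI/2]); ctrl.sleep(.3); snap('wrist','wr9'); snap('top','t9'); snap('scene','s10')
H,S,V=cv2.split(cv2.cvtColor(load('wr9')[0],cv2.COLOR_BGR2HSV))
m=((H>100)&(H<125)&(S>120)&(V>175)).astype(np.uint8); m[:80]=0;m[190:]=0
r=cv2.minAreaRect(max(cv2.findContours(m,0,1)[0],key=cv2.contourArea));print(r,onplane('wr9',*r[0],.2575),ctrl.state()['t'],ctrl.state()['width'])
cv2.imwrite('pics/f.png',np.hstack([cv2.resize(load('t9')[0],(400,300)),cv2.resize(load('s10')[0],(400,300))]))
cv2.imwrite('pics/f2.png',cv2.resize(load('s10')[0][130:270,260:390],None,fx=4,fy=4,interpolation=2))
E
```

```text
[ 0.57 -1.    0.28]
((281.76239013671875, 112.62376403808594), (17.91067123413086, 17.114639282226562), 84.2894058227539) [0.55381943 0.3189719  0.2575    ] 41.9333 0.07989938835458882
```

View pics/f.png

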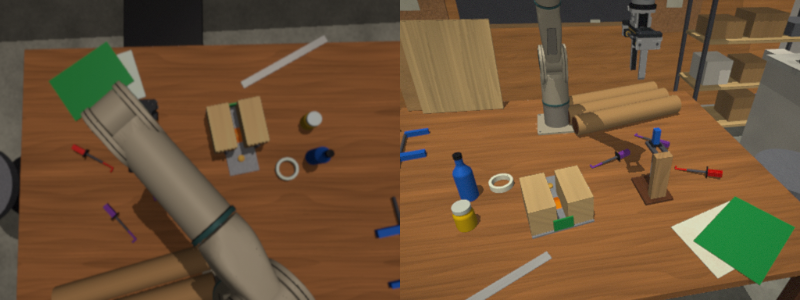

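View pics/f2.png

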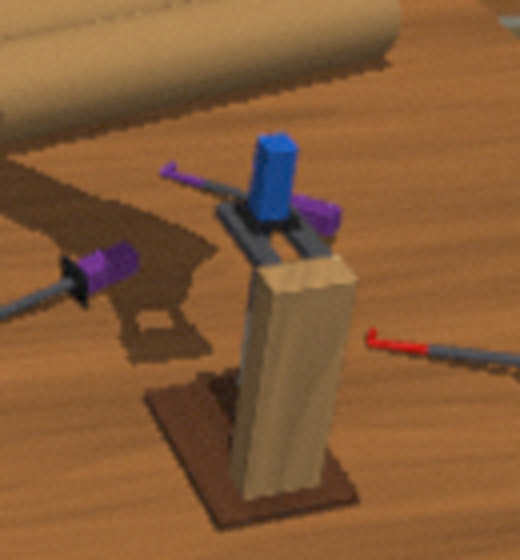

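The rod hangs upright at its original place (crop (273,180)) and the bystanders haven't moved. The pad is on the board at top px (240,158) of the halved picture, and the arm is clear. I'm handing the job in.

```bash
python3 -c "
from plant import ctrl
ctrl.close_job()"
```

```text
the job is handed in; nothing more can be done
```

I drew the pad out of the gap with the hook rod, over the orange strip, hung the rod back on its rack and handed the job in at about 42 s. No verdict was reported.

- **Pad:** in the top view it lies on the board about 40 mm in front of the mouth and 1 mm off the centre line. I took that picture before hanging the rod back. The later pictures still show the pad on the board, but I did not measure it again.
- **Rod:** it hangs upright and released, with the handle centre within about 1 mm of where it started.
- **Forces:** I found the floor by touch. That first contact was the hardest push, at about 7 N. During the drag the foot pressed down with 1 to 4 N and pulled with up to 3 N, read once per 3 mm step.
- **Bystanders and arm:** by eye, the bottle, jar and tape roll had not moved. The arm stood clear of everything at the end.

No check failed. The small disagreements were about 1 to 2 mm between the camera views, and the gap measured 36.6 to 37.3 mm wide instead of 36 mm.

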